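Seat a vial's snap cap in a guarded hand press

ROBOT

A 6-joint arm with a two-finger parallel gripper is mounted at the origin on a cart in front of the work surface, level with it; the furniture and walls round the work are solid. World frame = base frame: x ahead of the robot, y to its left, z up, the work surface at z = 0. Lengths are in mm, angles in rad, forces in N, time in s.
With the tool pointing down it reaches from about 350 to 875 mm from the base axis. Payload 4.2 kg.
Tool frame: the origin (TCP) lies midway between the tips of the shut fingers; the grasp point (between the pads) lies 19 mm behind it (arm.grip_depth is the distance from the TCP to the grasp point, in mm); z points along the fingers, x is the direction in which the jaws open and shut, and the axes are right-handed (so a half turn about z gives the same grasp; the last joint's range is limited). The gripper opens to 85 mm and grips with 20 to 120 N. Pads are 22 mm wide; open, the fingers measure 114 mm over their backs; the gripper's body (76 mm by 85 mm) begins 54 mm behind the grasp point. The pads swing forward as they close: fully open they stand 13 mm farther back than shut.
Start: joints at [1.538, 0.385, 0.008, 0, -1.194, -0.259], TCP at [179.766, 598.568, 231.312] pointing down, gripper open.
Joint ranges: [-3.14, 3.14], [-1.21, 2.06], [-1.07, 1.41], [-3.16, 2.05], [-2.99, -0.16], [-3.1, 3.1]. Speed limits (rad/s): [2.79, 2.79, 3.14, 3.14, 3.14, 3.14].

INTERFACE

Orientations are given as a unit quaternion [x, y, z, w].
In Python, from bench import arm, eyes, find_in, silhouettes gives the robot as it stands. The module is installed in compiled form; this text tells all that it offers.
- The arm moves only by the tool play_rows, never from a script. Its arguments are lists of equal length, an entry for each row: "offset": the shift along the world's x, y, z in mm, a list of three; "turn": the turn about the world's z in rad. In form: {"offset": [[x, y, z], ...], "turn": [turn, ...]}. A call has 1 to 12 rows; each row shifts and turns the pose as measured when the row begins; what a row does not reach is not made up. A row lasts 1/10 s, in which the tool goes at most 50 mm and 8.59 degrees, less where a joint would pass 70% of its speed; a pose out of reach is approached as far as the arm can. A call is refused whole if a number of a shift passes 50 or a number of a turn 0.15, either way. A call with a gripper value outside its range is refused whole. "grip" is the gripper's target within -1 to 1 (fully open at 1, half-way at 0, shut at -1), set as the call begins (left out, the last holds). The fingers move at their own pace and stop on an object; the grip force is fixed at half the most. Time passes only in rows, so rows that do not move let the fingers close. It gives the time, the measured TCP pose, the force and the opening at its end, in the units of the state.
- arm.read_state(): the state, without advancing time (a new reading comes with each control period).
- eyes.get_image(name): name is "side" or "top" or "wrist"; returns (picture, depth): 384x512x3 uint8, red, green, blue; 384x512 float32, mm along the optical axis (not along the pixel's ray), 0 where there is no reading.
- eyes.camera_params(name): a dict with "camera_matrix" (3x3 intrinsics, pixels), "dist" ([k1, k2, p1, p2, k3] as OpenCV has them; the pictures are not rectified), "camera_from_world" (4x4, takes a point from world to camera coordinates). Camera axes: x right, y down, z forward; pixel columns grow to the right and rows downward; lengths in mm; the calibration is good to about 2 mm. A picture is of the moment at which its call begins: read the wrist's pose just before it. camera_params takes no time and is no camera call; for the wrist camera it gives the pose at the moment of the call.
- arm.job_done(): hands the job in, once; it reports no verdict.
Trained networks look in the newest picture that a camera, given by its name, has taken for a name from the list of things; names that differ only in an ending like _2 or _b are one class to them, and where a whole thing is asked for, a point or a joint stands for the part that bears it (a point fixed in the world has none). Each returns a list of dicts, best first, with "score" (0 to 1); they miss things now and then, are a little off and sometimes report something else, mostly with a low value. They report only what shows in the picture. A call takes as long as a camera call.
- find_in(camera, query): "bbox" ([centre column, centre row, width, height] in pixels, round what is visible of it).
- silhouettes(camera, query): "mask" (384x512 bool, what is visible of it) and "bbox" ([centre column, centre row, width, height] in pixels, round what is visible of it).
The state is a dict: "clock": time; "joints": joint angles; "joint_vel": joint speeds; "joint_efforts": joint torques, N m; "position": TCP position; "ee_rot": TCP orientation; "contact_force": force on the tool from outside, world axes, zero at the start; "wrist_torque": the same for the moment, N m; "gripper_width": finger opening in mm.
Only numpy, scipy, OpenCV 4.12 (cv2) and the standard library are available. Lean on these libraries where they do the work, as an engineer would, in place of code of your own. Each camera call takes 0.05 s, during which the arm holds its last target. There are 200 camera calls.

TASK

Press the cap home on the vial that stands in the capping press. With the fingertips push the slide in by its black push plate until it stops under the ram, then reach down through the window in the yellow guard and press the red lever pad fully down without touching the guard, let the lever come up again, and push the slide back out to its outer stop, leaving the vial standing in its pocket. Only push and press, do not grasp or lift anything; do not press the lever before the slide is home, do not touch the vial or its cap, and leave everything else on the bench where it is.

Things in the scene. Friction and masses are not known exactly. Their poses are not given: they have to be found in the camera images.
- push_plate (a point): Middle of the top edge of the black push plate at the slide's outer (left) end: 56 mm along x, 7 mm thick (y), top 91 mm above the worktop. Axes as the press: +y outwards. Push its outer face to -y to move the slide in, its inner face to +y to move it out; about 2 N, no spring. From inner face to the guard's side: 159 mm slide out, 64 mm home. The vial stands 135 mm from it towards the guard.
- slide (a joint): Travel of the slide, m: 0 = at its outer stop, where it starts; 0.095 = home at its inner stop with the vial under the ram. It stays where it is left.
- guard_window (a point): Centre of the window in the guard's flat yellow top, at its upper face, 136 mm above the worktop. Axes: x away from the robot, y outwards along the slide, z up. Clear opening 74 (x) by 84 mm (y) inside a black trim 2 mm proud. The guard reaches 60 mm before and 140 mm behind this point (x), 68 mm to each side (y), with clear panes 44 mm down at front and sides; nothing of the press is higher.
- lever_pad (a point): Centre of the upper face of the red finger pad (34 mm along x, 46 mm along y) at the front end of the lever, under the middle of the window: 11 mm below the guard's upper face when up, about 33 mm below when fully pressed. It moves down in an arc about an axis along y, 110 mm further along +x.
- lever (a joint): Angle of the press lever, rad: 0 = up (a spring returns it there), 0.20 = fully down at its stop (pad about 22 mm lower). It takes about 3 N on the pad to start it and about 10 N to take it fully down with a vial under the ram. The lever drives the ram straight down onto the cap.
- vial: Amber glass vial, 22 mm across and 46 mm tall without its cap, standing loose in the pocket of the slide, with a white label; origin at the centre of its underside (15 mm above the worktop), z up along the vial. The top of its blue cap is 70 mm above the worktop with the cap raised and 64 mm with it seated.
- vial_cap (a joint): How far the blue snap cap has been pushed down on the vial, m: 0 = raised as set on by hand, 0.006 = fully home. It holds by friction wherever it is left.
- pocket (a point): Centre of the floor of the slide's vial pocket, 15 mm above the worktop; the pocket is 24.5 mm across and 11 mm deep.
- vial_block: White block for finished vials, 70 x 104 x 22 mm with six holes, fixed, to the right of the press; origin at the centre of its underside. Three capped amber vials stand in it to 55 mm above the worktop. Not to be touched.
- done_vial_0: Finished vial in the white block, 22 mm across, origin at the centre of its underside. Leave alone.
- done_vial_1: Finished vial in the white block, as the others. Leave alone.
- done_vial_2: Finished vial in the white block, as the others. Leave alone.
- diluent: White reagent bottle with a blue cap, 54 mm across and 119 mm tall, loose, at the right; origin under its centre. Leave alone.
- lens_can: Black screw can, 35 mm across and 50 mm tall, loose, at the right; origin under its centre. Leave alone.
- tape: Roll of tan tape, 96 mm across and 25 mm high, lying loose at the back left; origin under its centre. Leave alone.
- pen: White and red pen lying on the notebook at the left. Leave alone.

How it is judged:
By the outcome, as a careful person would: the job done as asked, in the order asked, and still so for the second after the job is handed in, with the robot touching nothing.
It also fails if it takes over 58 s, if anything falls off the work surface, if the arm or the gripper's body presses on something with over 40 N, if the wrist force passes 120 N, or if a joint passes its speed limit or range.

## Working session

There is one attempt and no reset: what is moved stays moved. The work goes in short steps, Python scripts to look and compute and a tool call to move; the robot and the scene stay as the last step left them, time stands still between calls to the robot, and variables do not carry over. Pictures are saved under pics/ and viewed, on a budget of 10 in all, crops included, one or two more only if the job needs it, and the job is handed in when it is done.

Besides the shell and the picture viewer there is one more tool, called after ">>>" as a command line: name --pt "numbers of a row" for each row, then --argument value for the rest. play_rows: Moves the arm, as the interface text tells. Its arguments: {"type":"object","properties":{"offset":{"type":"array","items":{"type":"array","items":{"type":"number"}}},"turn":{"type":"array","items":{"type":"number"}},"grip":{"type":"number"}},"required":["offset","turn"]}

```bash
mkdir -p pics
cat > h.py <<'E'
from bench import arm, eyes, find_in, silhouettes
import numpy as np, cv2
def cloud(name, d):
    p=eyes.camera_params(name); K=np.array(p["camera_matrix"]); D=np.array(p["dist"]); T=np.array(p["camera_from_world"])
    h,w=d.shape; u,v=np.meshgrid(np.arange(w),np.arange(h))
    n=cv2.undistortPoints(np.stack([u,v],-1).reshape(-1,1,2).astype(float),K,D).reshape(h,w,2)
    c=np.concatenate([n*d[...,None],d[...,None]],-1)
    W=(c-T[:3,3])@T[:3,:3]; W[d<=0]=np.nan
    return W
E
python3 - <<'E'
from h import *
s=arm.read_state(); print(s["clock"],s["position"],s["ee_rot"],s["gripper_width"])
for c in ["side","top"]:
    im,d=eyes.get_image(c); cv2.imwrite(f"pics/{c}0.png",im[...,::-1]); np.savez(f"{c}0.npz",im=im,d=d)
    W=cloud(c,d)
    for q in ["push_plate","guard_window","lever_pad","vial"]:
        for r in silhouettes(c,q)[:2]:
            P=W[r["mask"]]; P=P[~np.isnan(P[:,0])]
            print(c,q,round(r["score"],2),np.round(r["bbox"]),len(P), np.round(np.percentile(P,[5,50,95],axis=0)).tolist() if len(P) else "")
E
```

```text
0.0 [179.5952015  598.03085349 230.23580494] [-5.96744892e-01  8.02430287e-01 -6.92391557e-04 -8.30075304e-04] 85.48146990159574
side push_plate 0.97 [221. 223.  51.  36.] 782 [[393.0, 55.0, 18.0], [426.0, 131.0, 23.0], [457.0, 178.0, 86.0]]
side guard_window 0.96 [277. 230.  63.  89.] 2916 [[356.0, -129.0, 85.0], [431.0, -53.0, 138.0], [550.0, 18.0, 141.0]]
side lever_pad 0.71 [276. 225.  19.  16.] 208 [[409.0, -78.0, 122.0], [426.0, -56.0, 127.0], [459.0, -38.0, 130.0]]
side lever_pad 0.54 [336. 267.  10.   9.] 79 [[437.0, -234.0, 29.0], [440.0, -226.0, 49.0], [450.0, -218.0, 60.0]]
side vial 0.22 [220. 224.  53.  39.] 770 [[394.0, 54.0, 18.0], [427.0, 129.0, 23.0], [458.0, 177.0, 84.0]]
top push_plate 0.82 [250. 233.  48.  26.] 686 [[400.0, 31.0, 12.0], [434.0, 107.0, 21.0], [470.0, 175.0, 66.0]]
top guard_window 0.71 [294. 219.  53.  72.] 1899 [[371.0, -118.0, 128.0], [481.0, -39.0, 137.0], [553.0, 25.0, 143.0]]
top guard_window 0.54 [354. 227.  34.  38.] 518 [[408.0, -314.0, 1.0], [457.0, -272.0, 20.0], [499.0, -220.0, 31.0]]
top lever_pad 0.6 [298. 230.  12.  22.] 199 [[409.0, -83.0, 10.0], [429.0, -55.0, 125.0], [460.0, -37.0, 132.0]]
top vial 0.49 [264. 227.   3.   5.] 36 [[442.0, 39.0, 40.0], [448.0, 49.0, 66.0], [459.0, 57.0, 75.0]]
```

Run:
```python
import cv2,numpy as np
a=cv2.imread("pics/side0.png")[150:310,150:400]; b=cv2.imread("pics/top0.png")[150:310,190:440]
cv2.imwrite("pics/c0.png",np.hstack([cv2.resize(a,(400,256),interpolation=2),cv2.resize(b,(400,256),interpolation=2)]))
a=cv2.imread("pics/side0.png");b=cv2.imread("pics/top0.png")
cv2.imwrite("pics/c1.png",np.vstack([np.hstack([cv2.resize(a,(400,300)),cv2.resize(b,(400,300))]),cv2.resize(cv2.imread("pics/c0.png"),(800,256))]))
```

```text
(no output)
```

View pics/c1.png

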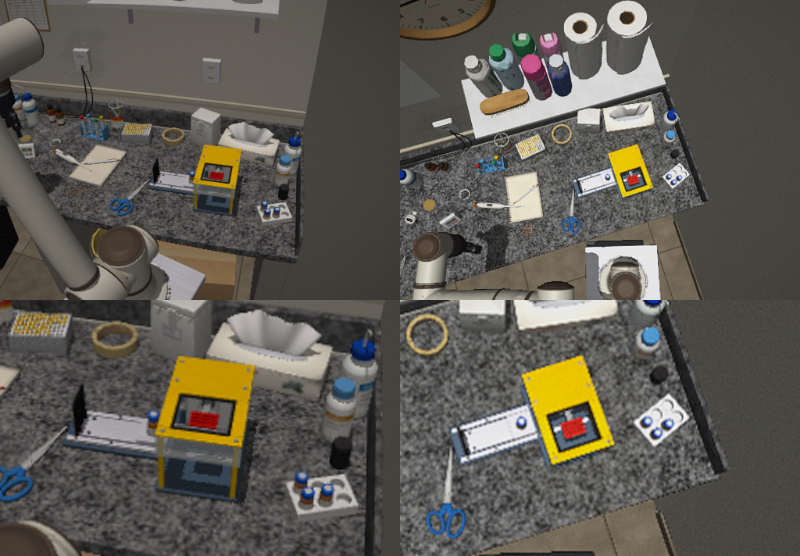

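Run:
```python
from h import *
for c in ["side","top"]:
    z=np.load(f"{c}0.npz"); im,d=z["im"],z["d"]; W=cloud(c,d)
    hsv=cv2.cvtColor(im,cv2.COLOR_RGB2HSV)
    m=(hsv[...,0]>18)&(hsv[...,0]<32)&(hsv[...,1]>150)&(W[...,2]>125)&(W[...,2]<150)&(W[...,0]<650)&(W[...,0]>330)
    P=W[m]; print(c,len(P),np.median(P[:,2]),cv2.minAreaRect(P[:,:2].astype(np.float32)))
    r=(hsv[...,1]>150)&((hsv[...,0]<8)|(hsv[...,0]>172))&(W[...,2]>110)&(W[...,2]<145)
    P=W[r]; print("red",len(P),np.nanmedian(P,0))
    k=(im.max(-1)<50)&(W[...,2]>70)&(W[...,2]<100)&(W[...,0]<550)&(W[...,0]>350)&(W[...,1]>60)&(W[...,1]<260)
    P=W[k]; print("blk",len(P),np.nanmedian(P,0) if len(P) else 0, cv2.minAreaRect(P[:,:2].astype(np.float32)) if len(P) else 0)
T=np.array(eyes.camera_params("wrist")["camera_from_world"]); print("wristcam pos",-T[:3,:3].T@T[:3,3], T[2,:3])
print(eyes.camera_params("wrist")["camera_matrix"])
```

```text
side 1880 138.8858556283128 ((476.4596252441406, 199.2982635498047), (682.0172119140625, 230.6913604736328), 87.24726867675781)
red 167 [425.62914941 -58.54696825 127.96559031]
blk 76 [408.5583042  173.43396399  87.36537052] ((413.1026916503906, 175.83352661132812), (54.11666488647461, 7.72747802734375), 15.572911262512207)
top 1713 136.924785424211 ((462.5887451171875, -47.33302307128906), (203.5040740966797, 137.32666015625), 16.681163787841797)
red 132 [423.93346361 -58.94768433 125.90271049]
blk 20 [405.40706602 174.52865021  91.33737244] ((411.6828308105469, 176.94602966308594), (51.05202865600586, 4.257218837738037), 16.90738868713379)
wristcam pos [244.03941576 579.71645663 374.39669309] [-0.25492228  0.07513994 -0.96403767]
[[289.21620195   0.         256.84189683]
 [  0.         289.21620195 193.03320201]
 [  0.           0.           1.        ]]
```

>>> play_rows --pt "18 -31 0" --pt "18 -31 0" --pt "18 -31 0" --pt "18 -31 0" --pt "18 -31 0" --pt "18 -31 0" --pt "18 -31 0" --pt "18 -31 0" --pt "18 -31 0" --pt "18 -31 0" --pt "18 -31 0" --pt "18 -31 0" --turn '[0.05, 0.05, 0.05, 0.05, 0.05, 0.05, 0.05, 0.05, 0.05, 0.05, 0.05, 0.033]' --grip -1

```text
clock: 1.7
position: [399.6, 215.5, 232.3]
ee_rot: [0.812, -0.584, -0.0, -0.003]
contact_force: [0.8, -0.2, -0.1]
gripper_width: 0.0
```

```bash
cat > look.py <<'E'
from h import *
import sys
n=sys.argv[1]
s=arm.read_state(); p=s["position"]; q=np.array(s["ee_rot"])
from scipy.spatial.transform import Rotation as R
M=R.from_quat(q).as_matrix(); print(s["clock"],np.round(p,1),"toolx ang",np.round(np.degrees(np.arctan2(M[1,0],M[0,0])),2),"z",np.round(M[:,2],3),np.round(s["contact_force"],1),s["gripper_width"],np.round(s["joints"],2))
im,d=eyes.get_image("wrist"); W=cloud("wrist",d); np.savez(n+".npz",im=im,d=d,W=W)
cv2.imwrite(f"pics/{n}.png",im[...,::-1])
for qn in ["push_plate","guard_window","lever_pad","vial"]:
    for r in silhouettes("wrist",qn)[:1]:
        P=W[r["mask"]]; P=P[~np.isnan(P[:,0])]
        print(qn,round(r["score"],2),np.round(r["bbox"]),len(P), np.round(np.percentile(P,[5,50,95],axis=0)).tolist() if len(P) else "")
hsv=cv2.cvtColor(im,cv2.COLOR_RGB2HSV)
m=(hsv[...,0]>18)&(hsv[...,0]<32)&(hsv[...,1]>150)&(W[...,2]>125)&(W[...,2]<150)
P=W[m]
if len(P): print("yel",len(P),np.median(P[:,2]),cv2.minAreaRect(P[:,:2].astype(np.float32)))
r=(hsv[...,1]>150)&((hsv[...,0]<8)|(hsv[...,0]>172))&(W[...,2]>90)&(W[...,2]<145)
P=W[r].astype(np.float32)
if len(P): print("red",len(P),np.median(P,0),cv2.minAreaRect(P[:,:2]))
k=(im.max(-1)<70)&(W[...,2]>83)&(W[...,2]<97)&(W[...,0]<500)&(W[...,1]>0)&(W[...,1]<260)
P=W[k].astype(np.float32)
if len(P): print("blk",len(P),np.median(P,0),cv2.minAreaRect(P[:,:2]))
E
python3 look.py w1
```

```text
1.7 [399.6 215.5 232.3] toolx ang -71.4 z [ 0.003  0.006 -1.   ] [ 0.8 -0.2 -0.1] 0.01595095582759708 [ 0.85  0.09 -0.39 -0.   -1.09  1.04]
push_plate 0.75 [354. 175. 135.  61.] 4861 [[404.0, 37.0, 19.0], [435.0, 108.0, 21.0], [473.0, 181.0, 91.0]]
guard_window 0.57 [455. 205. 114. 207.] 12523 [[362.0, -50.0, 91.0], [447.0, 9.0, 132.0], [532.0, 39.0, 138.0]]
lever_pad 0.93 [501. 246.  21.  38.] 621 [[408.0, -55.0, 120.0], [422.0, -42.0, 126.0], [438.0, -35.0, 127.0]]
vial 0.64 [408. 178.  36.  29.] 632 [[444.0, 40.0, 27.0], [454.0, 52.0, 61.0], [463.0, 56.0, 71.0]]
yel 5093 136.99777056397699 ((441.5037841796875, 5.861198425292969), (209.4063262939453, 66.8240966796875), 32.73088455200195)Traceback (most recent call last):
  File "look.py", line 19, in <module>
    if len(P): print("red",len(P),np.median(P,0),cv2.minAreaRect(P[:,:2]))
                                                 ~~~~~~~~~~~~~~~^^^^^^^^^
cv2.error: OpenCV(4.12.0) /io/opencv/modules/imgproc/src/convhull.cpp:143: error: (-215:Assertion failed) total >= 0 && (depth == CV_32F || depth == CV_32S) in function 'convexHull'
```

View pics/w1.png

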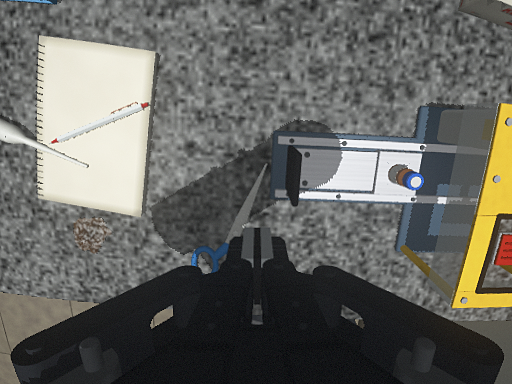

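```bash
sed -i 's/P=W\[r\].astype/P=W[r]; P=P.astype/; s/np.median(P,0),cv2.minAreaRect(P\[:,:2\])/np.median(P,0),cv2.minAreaRect(np.ascontiguousarray(P[:,:2]))/' look.py
python3 - <<'E'
from h import *
z=np.load("w1.npz"); W=z["W"]; im=z["im"]
s=arm.read_state(); p=np.array(s["position"])
a=np.radians(-71.4); ex=np.array([np.cos(a),np.sin(a)]); ey=np.array([-ex[1],ex[0]])
rel=W-p; tx=rel[...,:2]@ex; ty=rel[...,:2]@ey; h=rel[...,2]
g=np.zeros(h.shape,bool); g[225:]=True; g&=(h>-10)&(h<140)
for lo in range(-10,130,10):
    m=g&(h>=lo)&(h<lo+10)
    if m.sum()>3: print(lo,m.sum(),np.round(np.percentile(tx[m],[1,99])),np.round(np.percentile(ty[m],[1,99])))
m=(im.max(-1)<75)&(W[...,2]>80)&(W[...,2]<100)&(W[...,1]>100)&(W[...,1]<220)&(W[...,0]<480)
m[225:]=False
P=W[m].astype(np.float32); Q=np.ascontiguousarray(P[P[:,2]>88][:,:2]); print(len(P),np.percentile(P[:,2],[5,50,95]),len(Q),cv2.minAreaRect(Q),np.percentile(Q,[2,98],axis=0))
E
```

```text
0 153 [-7. 16.] [ 6. 12.]
10 463 [-9. 18.] [ 6. 11.]
20 597 [-9. 18.] [ 6. 11.]
30 757 [-7. 15.] [-11.  12.]
40 1618 [-25.  34.] [-9. 14.]
50 4922 [-32.  42.] [-9. 13.]
60 3981 [-40.  50.] [-9. 17.]
70 8793 [-47.  57.] [-6. 17.]
80 12237 [-53.  63.] [ 2. 17.]
90 10017 [-54.  63.] [ 4. 20.]
100 1762 [-14.  24.] [17. 20.]
421 [83.43064117 91.11761475 92.48617554] 363 ((415.72320556640625, 175.89315795898438), (54.810752868652344, 7.1588850021362305), 16.43267059326172) [[390.90396606 167.53921143]
 [440.9201001  184.66777405]]
```

>>> play_rows --pt "1 0 -30" --pt "1 0 -30" --pt "0 0 -30" --pt "0 0 -30" --pt "0 0 -20" --pt "0 0 -14" --pt "0 0 -6" --pt "0 0 0" --turn '[-0.02, -0.015, 0, 0, 0, 0, 0, 0]'

```text
clock: 2.75
position: [399.3, 226.8, 68.8]
ee_rot: [0.805, -0.593, 0.0, -0.007]
contact_force: [-0.2, -0.6, -0.4]
gripper_width: 0.3
```

Run:
```python
from h import *
s=arm.read_state(); print(s["clock"],np.round(s["position"],1),np.round(s["contact_force"],1))
im,d=eyes.get_image("side"); a=im[170:270,170:320]
im2,d2=eyes.get_image("wrist")
cv2.imwrite("pics/p1.png",np.hstack([cv2.resize(a,(396,264),interpolation=2),cv2.resize(im2,(352,264))])[...,::-1])
```

```text
2.75 [399.3 226.8  68.8] [-0.2 -0.6 -0.4]
```

View pics/p1.png

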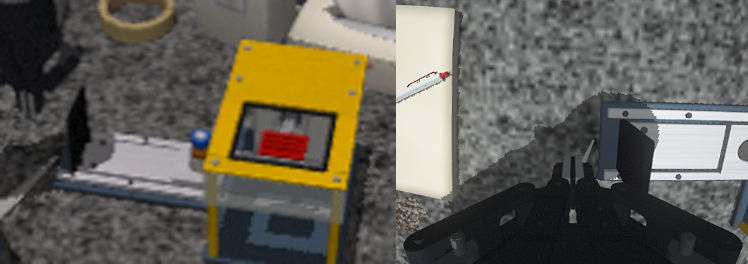

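>>> play_rows --pt "2.9 -9.6 0" --pt "2.9 -9.6 0" --pt "1.4 -4.8 0" --pt "1.4 -4.8 0" --pt "1.4 -4.8 0" --pt "1.4 -4.8 0" --turn '[0, 0, 0, 0, 0, 0]'

```text
clock: 3.45
position: [413.5, 187.3, 72.9]
ee_rot: [0.805, -0.593, 0.001, -0.013]
contact_force: [-1.1, 1.5, -1.5]
gripper_width: 0.4
```

>>> play_rows --pt "2.3 -7.7 -0.5" --pt "2.3 -7.7 -0.5" --pt "2.3 -7.7 -0.5" --pt "2.3 -7.7 -0.5" --pt "2.3 -7.7 -0.5" --pt "2.3 -7.7 -0.5" --pt "2.3 -7.7 -0.5" --turn '[0, 0, 0, 0, 0, 0, 0]'

```text
clock: 4.15
position: [431.9, 129.9, 70.1]
ee_rot: [0.805, -0.593, 0.001, -0.014]
contact_force: [-1.5, 2.1, 1.3]
gripper_width: -0.0
```

```bash
cat > plate.py <<'E'
from h import *
import sys
s=arm.read_state(); print(s["clock"],np.round(s["position"],1),np.round(s["ee_rot"],3),np.round(s["contact_force"],1))
o=[]
for c,b in [("side",(170,270,170,320)),("top",(170,270,200,350))]:
    im,d=eyes.get_image(c); W=cloud(c,d)
    o.append(cv2.resize(im[b[0]:b[1],b[2]:b[3]],(390,260),interpolation=2))
    k=(im.max(-1)<60)&(W[...,2]>80)&(W[...,2]<98)&(W[...,0]<520)&(W[...,0]>380)&(W[...,1]>60)&(W[...,1]<200)
    P=W[k]
    if len(P): print(c,"dark z80-98",len(P),np.round(np.median(P,0)))
    for q in ["vial","push_plate"]:
        for r in silhouettes(c,q)[:1]:
            Q=W[r["mask"]]; print(q,round(r["score"],2),np.round(np.nanmedian(Q,0)))
cv2.imwrite(f"pics/{sys.argv[1]}.png",np.hstack(o)[...,::-1])
E
python3 plate.py p2
```

```text
4.15 [431.9 129.9  70.1] [ 0.805 -0.593  0.001 -0.014] [-1.5  2.1  1.3]
side dark z80-98 77 [425. 114.  91.]
push_plate 0.81 [435.  95.  23.]
top dark z80-98 4 [413. 103.  89.]
push_plate 0.72 [445.  48.  21.]
```

>>> play_rows --pt "2 -7.7 -0.3" --pt "2 -7.7 -0.3" --pt "2 -7.7 -0.3" --pt "1 -3.8 0" --pt "1 -3.8 0" --turn '[0, 0, 0, 0, 0]'

```text
clock: 4.95
position: [439.7, 104.5, 69.6]
ee_rot: [0.804, -0.594, -0.001, -0.019]
contact_force: [-23.4, 39.9, 8.2]
gripper_width: -0.1
```

>>> play_rows --pt "0.8 -2.9 0" --pt "0.8 -2.9 0" --turn '[0, 0]'

```text
clock: 5.15
position: [439.5, 105.3, 69.8]
ee_rot: [0.803, -0.596, -0.005, -0.024]
contact_force: [-10.5, 19.9, 2.7]
gripper_width: 0.3
```

>>> play_rows --pt "0.8 -2.9 0" --pt "0.8 -2.9 0" --turn '[0, 0]'

```text
clock: 5.35
position: [439.5, 105.4, 69.9]
ee_rot: [0.802, -0.597, -0.008, -0.028]
contact_force: [-11.0, 20.1, 3.5]
gripper_width: -0.0
```

>>> play_rows --pt "-3 9 0" --pt "-3 9 0" --pt "-3 10 5" --pt "0 0 0" --turn '[0, 0, 0, 0]'

```text
clock: 5.75
position: [429.4, 134.0, 74.8]
ee_rot: [0.802, -0.597, -0.009, -0.027]
contact_force: [-0.4, 1.0, -0.3]
gripper_width: -0.0
```

```bash
python3 plate.py p3
```

```text
5.75 [429.4 134.   74.8] [ 0.802 -0.597 -0.009 -0.027] [-0.4  1.  -0.3]
side dark z80-98 75 [431.  89.  91.]
push_plate 0.76 [441.  79.  24.]
top dark z80-98 10 [422.  82.  90.]
vial 0.47 [ 434. -272.   53.]
push_plate 0.63 [449.  45.  21.]
```

View pics/p3.png

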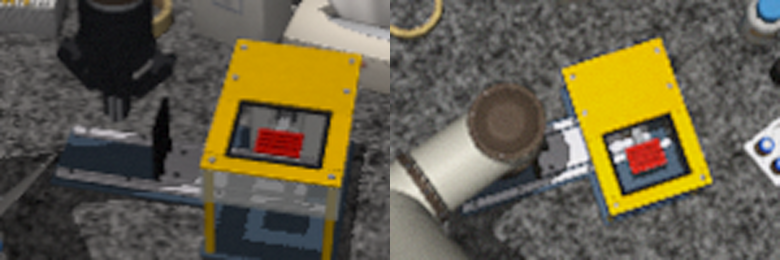

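>>> play_rows --pt "-3 0 20" --pt "-3 0 30" --pt "-3 0 40" --pt "-3 -5 40" --pt "0 0 10" --pt "0 0 0" --turn '[0, 0, 0, 0, 0, 0]'

```text
clock: 6.65
position: [415.3, 124.3, 218.1]
ee_rot: [0.8, -0.599, -0.01, -0.024]
contact_force: [-0.8, -0.1, -0.3]
gripper_width: -0.1
```

```bash
python3 look.py w2
python3 - <<'E'
from h import *
z=np.load("w2.npz"); W=z["W"]; im=z["im"]
m=(im.max(-1)<80)&(W[...,2]>85)&(W[...,2]<97)&(W[...,1]>50)&(W[...,1]<130)&(W[...,0]<480)&(W[...,0]>380)
m[225:]=False
Q=np.ascontiguousarray(W[m][:,:2].astype(np.float32)); print(len(Q)); 
if len(Q): print(cv2.minAreaRect(Q))
a=np.radians(16.6); E=np.array([[np.cos(a),np.sin(a)],[-np.sin(a),np.cos(a)]])
q=Q@E.T; print("plate px,py pct",np.percentile(q,[2,50,98],axis=0))
hsv=cv2.cvtColor(im,cv2.COLOR_RGB2HSV)
y=(hsv[...,0]>18)&(hsv[...,0]<32)&(hsv[...,1]>150)&(W[...,2]>132)&(W[...,2]<142)
q=W[y][:,:2]@E.T; print("guard px,py pct",np.percentile(q,[1,50,99],axis=0))
E
```

```text
6.65 [415.3 124.3 218.1] toolx ang -73.65 z [ 0.013  0.05  -0.999] [-0.8 -0.1 -0.3] -0.06362863683292153 [ 0.64  0.05 -0.46 -0.04 -1.02  1.23]
push_plate 0.76 [338. 171.  83.  60.] 3649 [[426.0, 3.0, 18.0], [454.0, 47.0, 19.0], [480.0, 95.0, 91.0]]
guard_window 0.83 [430. 191. 163. 237.] 26294 [[373.0, -121.0, 92.0], [478.0, -7.0, 136.0], [545.0, 37.0, 138.0]]
lever_pad 0.89 [457. 237.  59.  50.] 2288 [[410.0, -76.0, 119.0], [430.0, -52.0, 125.0], [451.0, -34.0, 126.0]]
vial 0.38 [430. 191. 163. 234.] 26182 [[373.0, -121.0, 92.0], [478.0, -7.0, 136.0], [544.0, 37.0, 138.0]]
yel 17406 136.0602899161832 ((462.759521484375, -40.27581787109375), (200.5111083984375, 125.94837188720703), 16.542102813720703)
red 1679 [426.9896   -56.03065  125.321915] ((426.690673828125, -56.942474365234375), (34.133453369140625, 46.7444953918457), 17.36704444885254)
blk 451 [441.89624   88.828354  90.435104] ((441.34454345703125, 88.08590698242188), (54.654720306396484, 7.271551609039307), 16.14842414855957)
443
((441.3475646972656, 88.07540893554688), (54.654720306396484, 7.293398857116699), 16.14842414855957)
plate px,py pct [[421.95634433 -44.85883938]
 [448.98493542 -41.16163246]
 [474.52790456 -38.15169245]]
guard px,py pct [[ 334.94267947 -223.06972508]
 [ 469.56857066 -148.54773163]
 [ 530.83708701 -109.39252281]]
```

View pics/w2.png

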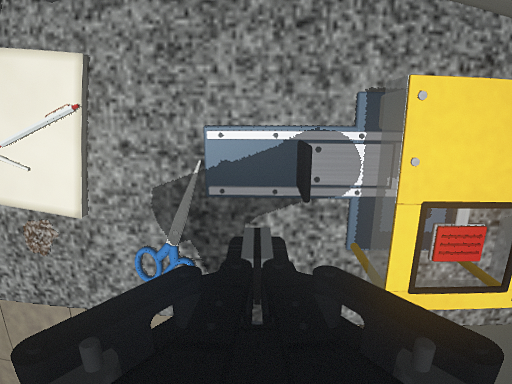

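>>> play_rows --pt "1.1 -20 -3" --pt "1.1 -20 -3" --pt "1.1 -20 -3" --pt "1.1 -20 -3" --pt "1.1 -20 -3" --pt "1.1 -20 -3" --pt "1.1 -20 -3" --pt "1.1 -20 -3" --pt "1.1 -20 -3" --pt "0 0 0" --turn '[0, 0, 0, 0, 0, 0, 0, 0, 0, 0]'

```text
clock: 7.9
position: [418.7, -63.7, 174.4]
ee_rot: [0.801, -0.599, -0.019, -0.009]
contact_force: [-0.1, 0.6, 0.3]
gripper_width: 0.2
```

```bash
python3 look.py w3
```

```text
7.9 [418.7 -63.7 174.4] toolx ang -73.58 z [-0.019  0.037 -0.999] [-0.1  0.6  0.3] 0.1773924381891172 [ 0.21  0.11 -0.51 -0.05 -0.97  1.68]
push_plate 0.76 [117. 120.  63.  70.] 3698 [[419.0, 75.0, 19.0], [443.0, 85.0, 59.0], [466.0, 93.0, 91.0]]
guard_window 0.83 [255. 137. 236. 274.] 44336 [[389.0, -111.0, 135.0], [492.0, -36.0, 137.0], [543.0, 22.0, 138.0]]
lever_pad 0.8 [258. 187.  74.  74.] 3742 [[411.0, -76.0, 122.0], [431.0, -54.0, 126.0], [453.0, -36.0, 127.0]]
yel 39561 136.69700010918135 ((459.750732421875, -46.92036437988281), (176.7054443359375, 136.55126953125), 16.209035873413086)
red 2951 [427.65213  -56.782497 125.93485 ] ((426.80670166015625, -56.57994842529297), (33.03251647949219, 45.349483489990234), 17.03384780883789)
blk 843 [442.2269   86.96562  90.34112] ((441.4983825683594, 88.15779876708984), (54.8712043762207, 8.036002159118652), 16.073570251464844)
```

View pics/w3.png

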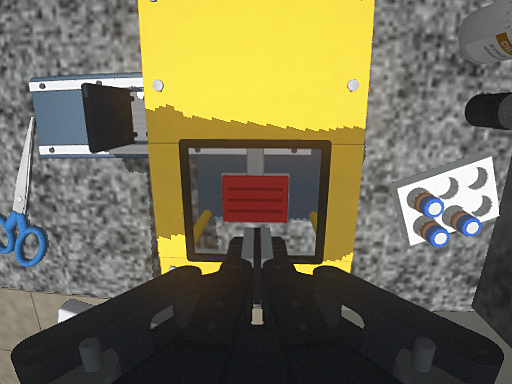

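>>> play_rows --pt "3.4 2.6 0" --pt "3.4 2.6 0" --pt "0 0 -8" --pt "0 0 -8" --pt "0 0 -8" --pt "0 0 0" --turn '[0, 0, 0, 0, 0, 0]'

```text
clock: 8.75
position: [427.2, -53.9, 150.1]
ee_rot: [0.803, -0.596, -0.017, -0.011]
contact_force: [0.7, -0.9, 0.2]
gripper_width: -0.1
```

>>> play_rows --pt "-1.5 -4 0" --pt "-0.3 -1 -5" --pt "-0.3 -1 -5" --pt "-0.2 -1 -5" --pt "0 0 0" --turn '[0, 0, 0, 0, 0]'

```text
clock: 9.25
position: [424.4, -61.9, 133.6]
ee_rot: [0.803, -0.596, -0.017, -0.011]
contact_force: [0.0, 0.5, -0.5]
gripper_width: 0.1
```

Run:
```python
from h import *
s=arm.read_state(); print(s["clock"],np.round(s["position"],1),np.round(s["contact_force"],1))
a,_=eyes.get_image("side"); t,_=eyes.get_image("wrist")
cv2.imwrite("pics/p4.png",np.hstack([cv2.resize(a[170:260,225:345],(400,300),interpolation=2),cv2.resize(t[40:340,56:456],(400,300))])[...,::-1])
```

```text
9.25 [424.4 -61.9 133.6] [ 0.   0.5 -0.5]
```

View pics/p4.png

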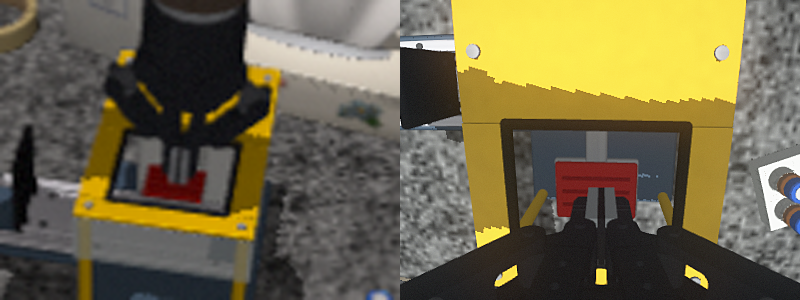

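>>> play_rows --pt "0 3.7 0" --pt "0 -0.2 -4" --pt "0 -0.2 -4" --pt "0 -0.2 -4" --pt "0 -0.2 -4" --turn '[0, 0, 0, 0, 0]'

```text
clock: 9.85
position: [425.8, -58.1, 118.5]
ee_rot: [0.803, -0.595, -0.016, -0.012]
contact_force: [-1.4, 1.2, 4.2]
gripper_width: 0.3
```

>>> play_rows --pt "0 -0.2 -4" --pt "0 -0.2 -4" --pt "0 -0.2 -3" --pt "0 -0.2 -3" --turn '[0, 0, 0, 0]'

```text
clock: 10.25
position: [426.6, -58.0, 105.0]
ee_rot: [0.804, -0.595, -0.016, -0.013]
contact_force: [-3.0, 3.1, 9.2]
gripper_width: 0.1
```

>>> play_rows --pt "-0.3 -0.2 -2" --pt "-0.3 -0.2 -2" --pt "0 0 -2" --turn '[0, 0, 0]'

```text
clock: 10.55
position: [426.9, -58.0, 103.4]
ee_rot: [0.805, -0.593, -0.015, -0.013]
contact_force: [-8.8, 3.5, 23.8]
gripper_width: 0.0
```

>>> play_rows --pt "-0.3 -0.2 -2.5" --pt "-0.3 0 -2.5" --turn '[0, 0]'

```text
clock: 10.75
position: [426.9, -58.0, 103.4]
ee_rot: [0.806, -0.592, -0.014, -0.013]
contact_force: [-7.9, 4.0, 25.5]
gripper_width: -0.0
```

>>> play_rows --pt "0 0.2 4" --pt "0 0.2 5" --pt "0 0.2 5" --pt "0 0.2 5" --pt "0 0.2 5" --turn '[0, 0, 0, 0, 0]'

```text
clock: 11.25
position: [426.0, -57.7, 128.8]
ee_rot: [0.806, -0.592, -0.014, -0.012]
contact_force: [1.2, 0.3, 0.1]
gripper_width: -0.1
```

>>> play_rows --pt "-0.3 0.5 8" --pt "-0.3 0.5 12" --pt "-0.3 0.5 20" --pt "0 0 25" --pt "0 0 10" --turn '[0, 0, 0, 0, 0]'

```text
clock: 11.75
position: [424.1, -55.8, 205.3]
ee_rot: [0.806, -0.592, -0.016, -0.011]
contact_force: [0.6, -0.0, 0.1]
gripper_width: -0.2
```

>>> play_rows --pt "2.3 10.8 0" --pt "2.3 10.8 0" --pt "2.3 10.8 0" --pt "2.3 10.8 0" --pt "2.3 10.8 0" --pt "2.3 10.8 0" --pt "2.3 10.8 0" --pt "2.3 10.8 0" --pt "2.3 10.8 0" --pt "2.3 10.8 0" --pt "2.3 10.8 0" --pt "0 0 0" --turn '[-0.144, -0.144, -0.144, -0.144, -0.144, -0.144, -0.144, -0.144, -0.144, -0.144, -0.144, 0]'

```text
clock: 12.95
position: [448.0, 68.4, 201.4]
ee_rot: [-0.113, 0.993, 0.004, 0.017]
contact_force: [-1.0, 0.4, -0.1]
gripper_width: 0.0
```

```bash
python3 look.py w4; python3 plate.py p5
```

```text
12.95 [448.   68.4 201.4] toolx ang -167.06 z [ 0.034  0.011 -0.999] [-1.   0.4 -0.1] 0.021878139089778346 [ 0.52  0.1  -0.46  0.01 -0.97 -0.3 ]
push_plate 0.79 [266. 135.  57. 162.] 3700 [[421.0, 16.0, 18.0], [448.0, 75.0, 20.0], [470.0, 92.0, 91.0]]
guard_window 0.82 [274.  73. 304. 146.] 29956 [[370.0, -67.0, 135.0], [486.0, -18.0, 137.0], [550.0, 26.0, 138.0]]
lever_pad 0.93 [316.  41.  79.  73.] 4035 [[411.0, -77.0, 121.0], [429.0, -55.0, 125.0], [453.0, -37.0, 127.0]]
vial 0.32 [265. 136.  57. 160.] 3572 [[421.0, 29.0, 18.0], [447.0, 74.0, 20.0], [470.0, 91.0, 91.0]]
yel 26842 136.44365259981114 ((459.5567321777344, -29.901092529296875), (200.79156494140625, 101.31575775146484), 16.284923553466797)
red 3305 [426.56662 -58.22694 125.6377 ] ((416.7017517089844, -60.912811279296875), (54.11173629760742, 45.90595626831055), 16.335983276367188)
blk 515 [440.03552  86.41831  90.6934 ] ((440.0819396972656, 87.25459289550781), (54.10652542114258, 7.27383279800415), 15.91667652130127)
13.2 [447.8  67.1 201.8] [-0.113  0.993  0.004  0.018] [-0.1 -0.2  0.1]
side dark z80-98 48 [437.  86.  92.]
vial 0.44 [ 545. -266.   38.]
push_plate 0.75 [ 414. -249.   48.]
top dark z80-98 15 [424.  85.  91.]
push_plate 0.65 [445.  31.  23.]
```

>>> play_rows --pt "0 -5 0" --pt "0 -1 -20" --pt "0 -1 -20" --pt "0 -1 -20" --pt "0 -1 -20" --pt "0 0 0" --turn '[0.065, 0, 0, 0, 0, 0]'

```text
clock: 14.1
position: [449.0, 57.9, 121.2]
ee_rot: [-0.146, 0.989, 0.005, 0.02]
contact_force: [0.4, 0.3, -0.3]
gripper_width: 0.2
```

>>> play_rows --pt "0 0 -15" --pt "0 0 -15" --pt "0 0 -15" --pt "0 0 -2" --pt "0 0 0" --turn '[0, 0, 0, 0, 0]'

```text
clock: 14.6
position: [453.0, 59.3, 77.5]
ee_rot: [-0.147, 0.989, 0.005, 0.024]
contact_force: [-0.4, -0.4, -0.1]
gripper_width: -0.1
```

Run:
```python
from h import *
s=arm.read_state(); print(s["clock"],np.round(s["position"],1),np.round(s["contact_force"],1))
a,_=eyes.get_image("side"); t,_=eyes.get_image("wrist")
cv2.imwrite("pics/p6.png",np.hstack([cv2.resize(a[170:260,185:305],(400,300),interpolation=2),cv2.resize(t,(400,300))])[...,::-1])
```

```text
14.6 [453.   59.3  77.5] [-0.4 -0.4 -0.1]
```

View pics/p6.png

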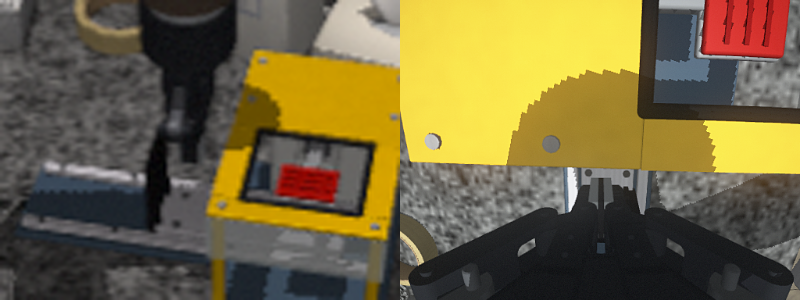

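>>> play_rows --pt "-3.8 -1 -3" --pt "-1.4 4.8 0" --pt "-1.1 3.8 0" --pt "-1.1 3.8 0" --pt "-1.1 3.8 0" --pt "-1.1 3.8 0" --pt "-1.4 4.8 0" --pt "-1.4 4.8 0" --pt "-1.7 5.7 0" --pt "-1.7 5.7 0" --turn '[0, 0, 0, 0, 0, 0, 0, 0, 0, 0]'

```text
clock: 15.7
position: [437.3, 102.5, 76.9]
ee_rot: [-0.147, 0.989, 0.006, 0.027]
contact_force: [0.0, -0.8, 0.1]
gripper_width: -0.1
```

>>> play_rows --pt "-1.8 5.8 -0.7" --pt "-1.8 5.8 -0.7" --pt "-1.8 5.8 -0.7" --pt "-1.8 5.8 -0.7" --pt "-1.8 5.8 -0.5" --pt "-1.8 5.8 -0.3" --pt "-1.8 5.8 -0.3" --pt "-1.4 4.8 -0.3" --turn '[0, 0, 0, 0, 0, 0, 0, 0]'

```text
clock: 16.5
position: [422.4, 152.5, 73.0]
ee_rot: [-0.148, 0.989, 0.006, 0.027]
contact_force: [1.1, -2.1, 2.0]
gripper_width: -0.2
```

```bash
python3 plate.py p7
```

```text
16.5 [422.4 152.5  73. ] [-0.148  0.989  0.006  0.027] [ 1.1 -2.1  2. ]
side dark z80-98 56 [410. 156.  91.]
vial 0.46 [426. -55. 127.]
push_plate 0.56 [429. 120.  22.]
push_plate 0.88 [444.  64.  23.]
```

>>> play_rows --pt "-1 3.8 0" --pt "-1 3.8 0" --pt "-0.9 2.9 0" --pt "-0.9 2.9 0" --turn '[0, 0, 0, 0]'

```text
clock: 17.2
position: [418.4, 165.0, 72.9]
ee_rot: [-0.147, 0.989, 0.005, 0.027]
contact_force: [1.9, -1.6, -0.3]
gripper_width: 0.3
```

>>> play_rows --pt "-0.9 2.9 0" --pt "-0.9 2.9 0" --turn '[0, 0]'

```text
clock: 17.4
position: [418.1, 165.2, 72.9]
ee_rot: [-0.148, 0.989, -0.001, 0.026]
contact_force: [18.0, -21.6, -1.4]
gripper_width: -0.1
```

>>> play_rows --pt "-0.9 2.9 0" --pt "-0.9 2.9 0" --turn '[0, 0]'

```text
clock: 17.6
position: [418.1, 165.0, 73.0]
ee_rot: [-0.148, 0.989, -0.006, 0.025]
contact_force: [13.8, -16.5, -1.2]
gripper_width: 0.2
```

>>> play_rows --pt "1.4 -4.8 0" --pt "1.4 -4.8 0" --pt "0 0 10" --pt "0 0 30" --pt "0 0 40" --pt "0 0 40" --pt "0 0 40" --pt "0 0 0" --turn '[0, 0, 0, 0, 0, 0, 0, 0]'

```text
clock: 18.4
position: [419.3, 155.7, 242.3]
ee_rot: [-0.149, 0.989, -0.005, 0.025]
contact_force: [-0.2, -0.0, -0.9]
gripper_width: -0.2
```

```bash
python3 look.py w5
python3 - <<'E'
from h import *
W=np.load("w5.npz")["W"]; im=np.load("w5.npz")["im"]; hsv=cv2.cvtColor(im,cv2.COLOR_RGB2HSV)
m=(hsv[...,0]>100)&(hsv[...,0]<125)&(hsv[...,1]>130)&(np.hypot(W[...,0]-449,W[...,1]-48)<35)&(W[...,2]>35)
P=W[m]; print("cap",len(P),np.round(np.percentile(P,[5,50,90,97],axis=0),1))
E
```

```text
18.4 [419.3 155.7 242.3] toolx ang -162.87 z [ 0.051 -0.003 -0.999] [-0.2 -0.  -0.9] -0.2084231219448056 [ 0.75  0.04 -0.43  0.04 -1.06 -0.47]
push_plate 0.84 [262. 132.  51. 154.] 6197 [[398.0, 29.0, 16.0], [431.0, 111.0, 18.0], [469.0, 180.0, 86.0]]
guard_window 0.55 [285.  28. 249.  52.] 10226 [[358.0, -17.0, 91.0], [441.0, 11.0, 133.0], [531.0, 40.0, 135.0]]
vial 0.61 [267.  76.  20.  30.] 419 [[441.0, 40.0, 26.0], [449.0, 50.0, 61.0], [459.0, 59.0, 63.0]]
yel 6430 134.06655971840235 ((446.22998046875, 8.38625717163086), (200.17271423339844, 22.030799865722656), 16.6664981842041)
blk 338 [412.09467 177.30768  88.35458] ((412.0050354003906, 178.4818572998047), (54.6638298034668, 7.651378631591797), 16.860401153564453)
cap 148 [[441.6  39.7  60.6]
 [448.9  49.6  61.8]
 [457.6  56.1  62.7]
 [458.6  57.1  63. ]]
```

View pics/w5.png

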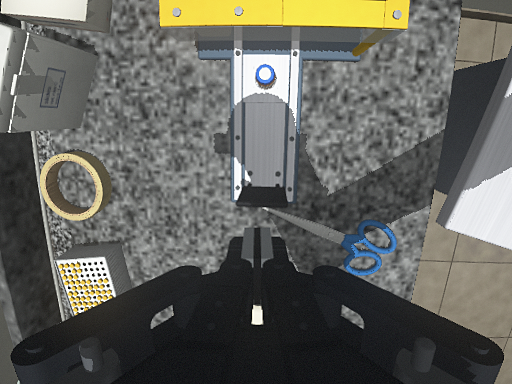

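```bash
python3 -c "
from bench import arm
print(arm.job_done())"
```

```text
the job is handed in; nothing more can be done
None
```

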